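Centre-punch the red turning blank

ROBOT

A 7-joint arm with a two-finger parallel gripper is mounted at the origin on the work surface. World frame = base frame: x ahead of the robot, y to its left, z up, the work surface at z = 0. Lengths are in m, angles in degrees, forces in N, time in s.
With the tool pointing down it reaches from about 0.425 to 0.875 m from the base axis. Payload 4.7 kg.
Tool frame: the origin (TCP) lies at the very end of the fingers, on their centre line; the grasp point (between the pads) lies 19 mm behind it; z points along the fingers, y is the direction in which the jaws open and shut (so a half turn about z gives the same grasp; the last joint's range is limited). The gripper opens to 87 mm and grips with 3 to 60 N. Pads are 19 mm wide; open, the fingers measure 117 mm over their backs; the gripper's body (75 mm by 190 mm) begins 51 mm behind the grasp point.
Start: joints at [-65.369, 18.392, -4.016, 83.108, 1.295, 78.541, -3.26], TCP at [0.263, 0.595, 0.223] pointing down, gripper open.
Joint ranges: [-163.93, 163.93], [-17.29, 119.83], [-79.2, 71.16], [3.27, 140.29], [-89.18, 269.18], [5.43, 117.66], [-154.24, 154.24]. Speed limits (degrees/s): [147.25, 147.25, 180, 180, 180, 180, 180].

INTERFACE

Orientations are given as [roll, pitch, yaw] about the fixed x, y, z axes, in that order (R = Rz(yaw) Ry(pitch) Rx(roll)).
In Python, from cell import sensors, imaging, ticket gives the robot as it stands.
- The arm moves only by the tool carry_out, never from a script. Its argument "plan" is a list of rows, each an object of numbers: "fingers": the closure, from -1 (fully open) to 1 (shut); "dx", "dy", "dz": the shift along the tool's x, y, z normalised to -1 to 1, where 1 is 0.03 m; "rx", "ry", "rz": the turn, a rotation vector about the tool's x, y, z normalised to -1 to 1, where 1 is 10 degrees. A call has 1 to 12 rows; each row shifts and turns the commanded pose from where the row before left it, along the tool's axes as they then stand; what a row does not reach is not made up. A row lasts 1/8 s, in which the tool goes at most 62.5 mm and 10.7 degrees, less where a joint would pass 70% of its speed; a pose out of reach is approached as far as the arm can. A call with a number of a shift or a turn outside -1 to 1 is refused whole. A call with a gripper value outside its range is refused whole. The fingers move at their own pace and stop on an object; "force" is the grip in N (left out, the last holds). Time passes only in rows, so rows that do not move let the fingers close. It gives the time, the measured TCP pose, the force and the opening at its end, in the units of the state.
- sensors.get_obs(): the state, without advancing time (a new reading comes with each control period).
- imaging.read_camera(name): name is "side" or "top"; returns a dict with "color" (384x512x3 uint8, red, green, blue), "mtx" (3x3 intrinsics, pixels), "extrinsics" (4x4, takes a point from world to camera coordinates). Camera axes: x right, y down, z forward; pixel columns grow to the right and rows downward; lengths in m; the calibration is good to about 2 mm. A picture is of the moment at which its call begins. There is no depth.
- ticket.sign_off(): hands the job in, once; it reports no verdict.
The state is a dict: "time_s": time; "qpos": joint angles; "joint_velocities": joint speeds; "effort": joint torques, N m; "tool_pos": TCP position; "tool_rot": TCP orientation; "force": force on the tool from outside, world axes, zero at the start; "wrist_torque": the same for the moment, N m; "grip_width": finger opening in m.
Only numpy, scipy, OpenCV 4.12 (cv2) and the standard library are available. Lean on these libraries where they do the work, as an engineer would, in place of code of your own. Each camera call takes 0.05 s, during which the arm holds its last target.

TASK

Take the spring-loaded centre punch by its orange grip, stand it upright with its foot centred on the chalk cross of the red round turning blank, and push the grip straight down until the hidden spring snaps. Then let the grip rise again and leave the punch standing there on the red blank. Do not snap the punch anywhere else.

Things in the scene. Friction and masses are not known exactly. Their poses are not given: they have to be found in the camera images.
- punch: Spring-loaded centre punch standing upright, 104 mm tall, 0.34 kg. Foot: round steel cage 56 mm across, 40 mm high. Above it the sliding grip: dark collar 38 mm across from 54 to 60 mm up, round orange grip 24 mm across from 60 to 98 mm (grasp it near 84 mm, firmly; fingers may bear on the collar), black cap of the same width to 104 mm. Lifted by the grip, the foot hangs along. Origin: centre of the foot's underside; z up.
- grip (a joint): Travel of the grip down into the foot, in m: 0 when up (at rest), 0.012 at the hard stop. The hidden spring resists with about 7 N at first, rising to a peak of about 11 N at 3 to 5 mm, then gives way (the snap) to 6 N at 11 to 12 mm; beyond 9 mm it has snapped. Let go, it pushes the grip up to 0 again.
- red_mark (a point): Centre of the white chalk cross on the red round wooden blank, a loose disc 100 mm across, 25 mm thick, 0.15 kg, flat on the bench; the point is on its top face, z up. Bystanders: a dark brown round blank of the same size with a white cross, a pale square blank with a black cross (90 x 90 x 25 mm), a blue-labelled tin 70 mm tall, a steel lathe centre 60 mm tall.
Not all that is in view belongs to the job. Of the things that look like the part that bears red_mark, take the one that is farthest to the robot's right at the start.

How it is judged:
By the outcome, as a careful person would: the job done as asked, in the order asked, and still so for the second after the job is handed in, with the robot touching nothing.
It also fails if it takes over 42 s, if anything falls off the work surface, if the arm or the gripper's body presses on something with over 40 N, if the wrist force passes 120 N, or if a joint passes its speed limit or range.

## Working session

There is one attempt and no reset: what is moved stays moved. The work goes in short steps, Python scripts to look and compute and a tool call to move; the robot and the scene stay as the last step left them, time stands still between calls to the robot, and variables do not carry over. Pictures are saved under pics/ and viewed, and the job is handed in when it is done.

Besides the shell and the picture viewer there is one more tool, called after "Call:" as name([rows], argument=value, ...), one row to a line, values as JSON. carry_out: Moves the arm, as the interface text tells. Scaled input: -1 to 1 covers 0.03 m each way for a shift and 10 degrees each way for a turn. Its arguments: {"type":"object","properties":{"plan":{"type":"array"},"force":{"type":"number"}},"required":["plan"]}

```bash
mkdir -p pics; ls
python3 - <<'E'
from cell import sensors, imaging, ticket
import cv2, numpy as np
print(sensors.get_obs())
for n in ("side","top"):
    d=imaging.read_camera(n)
    cv2.imwrite(f"pics/{n}0.png",d["color"][:,:,::-1])
    np.savez(f"{n}0.npz",**d)
    print(n,d["mtx"],d["extrinsics"])
E
```

```text
pics
{'time_s': 0.0, 'qpos': array([-65.36694577,  18.44146748,  -4.01404047,  83.17605366,
         1.29641412,  78.54151427,  -3.26197943]), 'joint_velocities': array([-0.07805305, -0.0372919 ,  0.01687068, -0.039945  , -0.01691797,
       -0.0053664 , -0.05357986]), 'effort': array([ 4.36904766e-04, -4.91276944e+01, -4.03174460e-01, -3.12533247e+01,
       -6.36755023e-02,  4.33064613e-02,  1.74732422e-04]), 'tool_pos': array([0.26240626, 0.59405685, 0.22142395]), 'tool_rot': array([-1.79886284e+02,  7.68954151e-03,  1.56173617e+02]), 'force': array([-0.00261855, -0.36852585, -0.17826647]), 'wrist_torque': array([-0.00973876,  0.0527794 , -0.0330498 ]), 'grip_width': 0.08710273943107828}
side [[432.06689028   0.         257.07686721]
 [  0.         432.06689028 192.83441213]
 [  0.           0.           1.        ]] [[-0.95152131 -0.3073458   0.01207304  0.60353516]
 [-0.18778276  0.54937936 -0.81419896  0.10896651]
 [ 0.24360795 -0.77699477 -0.58046041  0.83830134]
 [ 0.          0.          0.          1.        ]]
top [[440.30320247   0.         261.77683727]
 [  0.         440.30320247 187.90310019]
 [  0.           0.           1.        ]] [[-0.01986079 -0.9992795  -0.03234253  0.09848649]
 [-0.99356193  0.02333526 -0.11086099  0.622576  ]
 [ 0.11153584  0.02993252 -0.99330952  0.94032842]
 [ 0.          0.          0.          1.        ]]
```

View pics/side0.png

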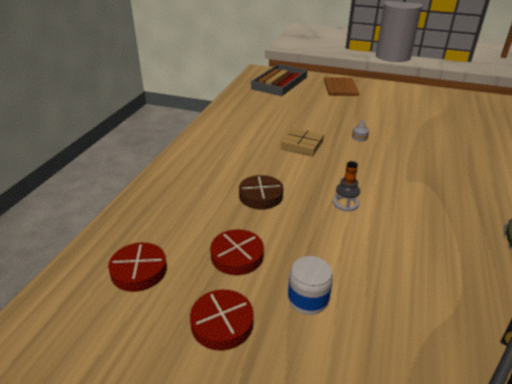

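View pics/top0.png

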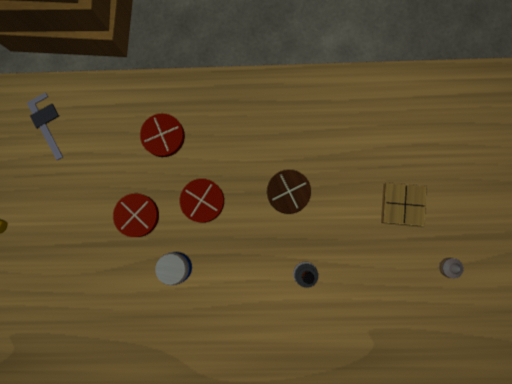

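Run:
```python
import cv2, numpy as np
t=np.load("top0.npz")["color"][:,:,::-1]; s=np.load("side0.npz")["color"][:,:,::-1]
def crop(im,c,r,w,h,k): return cv2.resize(im[r:r+h,c:c+w],None,fx=k,fy=k,interpolation=cv2.INTER_CUBIC)
a=crop(t,170,170,60,60,6);b=crop(t,276,245,60,60,6)
c=crop(s,205,220,66,60,6)[:360,:360];d=crop(s,320,155,60,60,6)
cv2.imwrite("pics/crops0.png",cv2.resize(np.vstack([np.hstack([a,b]),np.hstack([c,d])]),(600,600)))
```

```text
(no output)
```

View pics/crops0.png

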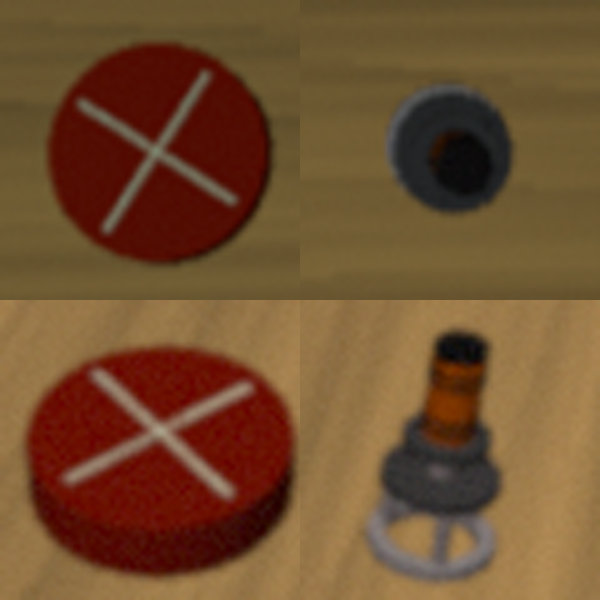

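```bash
cat > h.py <<'E'
import cv2, numpy as np
C={n:(lambda d:(d["mtx"],d["extrinsics"]))(np.load(f"{n}0.npz")) for n in("side","top")}
def ray(n,p,z):
    K,E=C[n]; R,t=E[:3,:3],E[:3,3]
    d=R.T@np.linalg.solve(K,[p[0],p[1],1]); o=-R.T@t
    return (o+d*(z-o[2])/d[2]).round(4)
def proj(n,P):
    K,E=C[n]; q=K@(E[:3,:3]@np.array(P)+E[:3,3]); return (q[:2]/q[2]).round(2)
def tri(a,b):
    P=[C[n][0]@C[n][1][:3] for n in("top","side")]
    X=cv2.triangulatePoints(P[0],P[1],np.float64(a).reshape(2,1),np.float64(b).reshape(2,1)); return (X[:3]/X[3]).ravel().round(4)
E
python3 - <<'E'
from h import *
print("red",ray("top",(201,200.2),.025),ray("side",(236.9,245.9),.025),tri((201,200.2),(236.9,245.9)))
print("cap",ray("top",(307.9,277),.104),ray("side",(351.7,164.1),.104),tri((307.9,277),(351.7,164.1)))
# foot ring via side: ellipse bottom ; cage disc top view
print("foot flange top view",ray("top",(305.9,274.5),.04))
for n,p in(("dark",(289,191.5)),("tin",(172,269)),("r2",(136,215)),("r3",(162,134))): print(n,ray("top",p,.025 if n!="tin" else .07))
E
```

```text
red [0.6012 0.2224 0.025 ] [0.6018 0.2227 0.025 ] [0.6015 0.2225 0.0249]
cap [ 0.4346 -0.0063  0.104 ] [ 0.4328 -0.0035  0.104 ] [ 0.4337 -0.0064  0.1022]
foot flange top view [ 0.4342 -0.0065  0.04  ]
dark [0.6163 0.0246 0.025 ]
tin [0.453 0.277 0.07 ]
r2 [0.5712 0.3695 0.025 ]
r3 [0.7555 0.3116 0.025 ]
```

```bash
cat >> h.py <<'E'
from scipy.spatial.transform import Rotation as Rn
def delta(target,cur=None,rot=None):
    from cell import sensors
    o=sensors.get_obs()
    cur=o["tool_pos"] if cur is None else np.array(cur)
    r=Rn.from_euler("xyz",o["tool_rot"] if rot is None else rot,degrees=True)
    d=r.inv().apply(np.array(target)-cur)
    print("tool delta mm",(d*1000).round(2),"units",(d/.03).round(3)); return d
E
python3 - <<'E'
from h import *
delta((.434,-.006,.15),(.263,.595,.223),(180,0,156.17))
E
```

```text
tool delta mm [-399.24 -480.68   73.  ] units [-13.308 -16.023   2.433]
```

Call:
carry_out([
  {"fingers":-1,"dx":-0.665,"dy":-0.8,"dz":0.12},
  {"fingers":-1,"dx":-0.665,"dy":-0.8,"dz":0.12},
  {"fingers":-1,"dx":-0.665,"dy":-0.8,"dz":0.12},
  {"fingers":-1,"dx":-0.665,"dy":-0.8,"dz":0.12},
  {"fingers":-1,"dx":-0.665,"dy":-0.8,"dz":0.12},
  {"fingers":-1,"dx":-0.665,"dy":-0.8,"dz":0.12},
  {"fingers":-1,"dx":-0.665,"dy":-0.8,"dz":0.12},
  {"fingers":-1,"dx":-0.665,"dy":-0.8,"dz":0.12},
  {"fingers":-1,"dx":-0.665,"dy":-0.8,"dz":0.12},
  {"fingers":-1,"dx":-0.665,"dy":-0.8,"dz":0.12},
])

```text
validation failed for argument at $.pl...
```

Call:
carry_out([
  {"fingers":-1,"dx":-0.665,"dy":-0.8,"dz":0.12,"rx":0,"ry":0,"rz":0},
], force=40)

```text
time_s: 0.22
tool_pos: [0.2692, 0.5658, 0.218]
tool_rot: [-180.0, -0.1, 156.4]
force: [-0.0, -0.2, -0.3]
grip_width: 0.0872
```

Call:
carry_out([
  {"fingers":-1,"dx":-0.665,"dy":-0.8,"dz":0.12,"rx":0,"ry":0,"rz":0},
  {"fingers":-1,"dx":-0.665,"dy":-0.8,"dz":0.12,"rx":0,"ry":0,"rz":0},
  {"fingers":-1,"dx":-0.665,"dy":-0.8,"dz":0.12,"rx":0,"ry":0,"rz":0},
  {"fingers":-1,"dx":-0.665,"dy":-0.8,"dz":0.12,"rx":0,"ry":0,"rz":0},
  {"fingers":-1,"dx":-0.665,"dy":-0.8,"dz":0.12,"rx":0,"ry":0,"rz":0},
  {"fingers":-1,"dx":-0.665,"dy":-0.8,"dz":0.12,"rx":0,"ry":0,"rz":0},
  {"fingers":-1,"dx":-0.665,"dy":-0.8,"dz":0.12,"rx":0,"ry":0,"rz":0},
  {"fingers":-1,"dx":-0.665,"dy":-0.8,"dz":0.12,"rx":0,"ry":0,"rz":0},
  {"fingers":-1,"dx":-0.665,"dy":-0.8,"dz":0.12,"rx":0,"ry":0,"rz":0},
])

```text
time_s: 1.35
tool_pos: [0.3481, 0.2932, 0.1861]
tool_rot: [-180.0, -0.0, 156.2]
force: [-0.3, -1.0, 0.1]
grip_width: 0.0873
```

Call:
carry_out([
  {"fingers":-1,"dx":-0.665,"dy":-0.8,"dz":0.12,"rx":0,"ry":0,"rz":0},
  {"fingers":-1,"dx":-0.665,"dy":-0.8,"dz":0.12,"rx":0,"ry":0,"rz":0},
  {"fingers":-1,"dx":-0.665,"dy":-0.8,"dz":0.12,"rx":0,"ry":0,"rz":0},
  {"fingers":-1,"dx":-0.665,"dy":-0.8,"dz":0.12,"rx":0,"ry":0,"rz":0},
  {"fingers":-1,"dx":-0.665,"dy":-0.8,"dz":0.12,"rx":0,"ry":0,"rz":0},
  {"fingers":-1,"dx":-0.665,"dy":-0.8,"dz":0.12,"rx":0,"ry":0,"rz":0},
  {"fingers":-1,"dx":-0.665,"dy":-0.8,"dz":0.12,"rx":0,"ry":0,"rz":0},
  {"fingers":-1,"dx":-0.665,"dy":-0.8,"dz":0.12,"rx":0,"ry":0,"rz":0},
  {"fingers":-1,"dx":-0.665,"dy":-0.8,"dz":0.12,"rx":0,"ry":0,"rz":0},
  {"fingers":-1,"dx":-0.665,"dy":-0.8,"dz":0.12,"rx":0,"ry":0,"rz":0},
  {"fingers":-1,"dx":0,"dy":0,"dz":0,"rx":0,"ry":0,"rz":0},
  {"fingers":-1,"dx":0,"dy":0,"dz":0,"rx":0,"ry":0,"rz":0},
])

```text
time_s: 2.85
tool_pos: [0.4334, -0.0049, 0.1504]
tool_rot: [180.0, -0.0, 156.2]
force: [0.1, 0.6, -0.4]
grip_width: 0.0872
```

Call:
carry_out([
  {"fingers":-1,"dx":0,"dy":0,"dz":0.7,"rx":0,"ry":0,"rz":0},
  {"fingers":-1,"dx":0,"dy":0,"dz":0.7,"rx":0,"ry":0,"rz":0},
  {"fingers":-1,"dx":0,"dy":0,"dz":0.7,"rx":0,"ry":0,"rz":0},
  {"fingers":-1,"dx":0,"dy":0,"dz":0.7,"rx":0,"ry":0,"rz":0},
  {"fingers":-1,"dx":0,"dy":0,"dz":0,"rx":0,"ry":0,"rz":0},
  {"fingers":-1,"dx":0,"dy":0,"dz":0,"rx":0,"ry":0,"rz":0},
])

```text
time_s: 3.6
tool_pos: [0.4342, -0.0049, 0.0673]
tool_rot: [180.0, 0.0, 156.2]
force: [0.0, 0.0, 0.9]
grip_width: 0.087
```

```bash
cat > look.py <<'E'
import sys; from cell import sensors, imaging
import cv2, numpy as np
tag=sys.argv[1]; a=[int(v) for v in sys.argv[2:]]
o=sensors.get_obs(); print(o["time_s"],o["tool_pos"].round(4),o["tool_rot"].round(2),o["force"].round(2),o["grip_width"])
ims=[]
for i,n in enumerate(("top","side")):
    im=imaging.read_camera(n)["color"][:,:,::-1]; cv2.imwrite(f"pics/{tag}_{n}_raw.png",im)
    c,r=a[2*i:2*i+2]; ims.append(cv2.resize(im[r:r+80,c:c+80],(400,400),interpolation=cv2.INTER_CUBIC))
cv2.imwrite(f"pics/{tag}.png",np.hstack(ims))
E
python3 look.py a 266 235 310 140
```

```text
3.6 [ 0.4342 -0.0049  0.0673] [1.7996e+02 4.0000e-02 1.5625e+02] [0.03 0.02 0.86] 0.08704289871322
```

View pics/a.png

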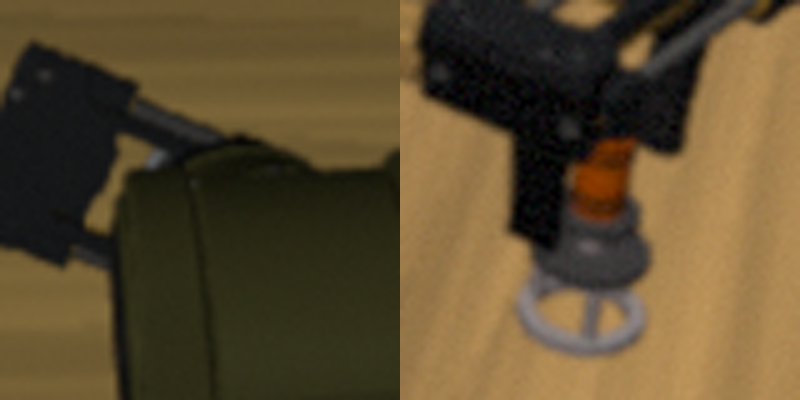

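The side view shows the orange grip (crop 605,185) between the open fingers, and the punch is still upright. I'll close now.

Call:
carry_out([
  {"fingers":-1,"dx":0,"dy":0,"dz":0.07,"rx":0,"ry":0,"rz":0},
  {"fingers":1,"dx":0,"dy":0,"dz":0,"rx":0,"ry":0,"rz":0},
  {"fingers":1,"dx":0,"dy":0,"dz":0,"rx":0,"ry":0,"rz":0},
  {"fingers":1,"dx":0,"dy":0,"dz":0,"rx":0,"ry":0,"rz":0},
  {"fingers":1,"dx":0,"dy":0,"dz":0,"rx":0,"ry":0,"rz":0},
  {"fingers":1,"dx":0,"dy":0,"dz":0,"rx":0,"ry":0,"rz":0},
  {"fingers":1,"dx":0,"dy":0,"dz":0,"rx":0,"ry":0,"rz":0},
  {"fingers":1,"dx":0,"dy":0,"dz":0,"rx":0,"ry":0,"rz":0},
], force=45)

```text
time_s: 4.7
tool_pos: [0.4337, -0.0057, 0.0645]
tool_rot: [-180.0, -0.0, 156.2]
force: [-0.3, -2.6, 1.9]
grip_width: 0.0248
```

Call:
carry_out([
  {"fingers":1,"dx":0,"dy":0,"dz":-0.3,"rx":0,"ry":0,"rz":0},
  {"fingers":1,"dx":0,"dy":0,"dz":-0.6,"rx":0,"ry":0,"rz":0},
  {"fingers":1,"dx":0,"dy":0,"dz":-0.6,"rx":0,"ry":0,"rz":0},
  {"fingers":1,"dx":0,"dy":0,"dz":-0.6,"rx":0,"ry":0,"rz":0},
  {"fingers":1,"dx":0,"dy":0,"dz":-0.3,"rx":0,"ry":0,"rz":0},
  {"fingers":1,"dx":0,"dy":0,"dz":0,"rx":0,"ry":0,"rz":0},
  {"fingers":1,"dx":0,"dy":0,"dz":0,"rx":0,"ry":0,"rz":0},
])

```text
time_s: 5.58
tool_pos: [0.4331, -0.0057, 0.1357]
tool_rot: [-180.0, -0.1, 156.2]
force: [-0.3, -0.4, -3.5]
grip_width: 0.0227
```

```bash
python3 look.py b 266 235 310 100
python3 - <<'E'
from h import *
delta((.6015,.2225,.14))
E
```

```text
5.575 [ 0.4331 -0.0057  0.1357] [-1.7996e+02 -6.0000e-02  1.5618e+02] [-0.35 -0.39 -3.5 ] 0.022720833080791158
tool delta mm [-61.9  276.78  -4.66] units [-2.063  9.226 -0.155]
```

View pics/b.png

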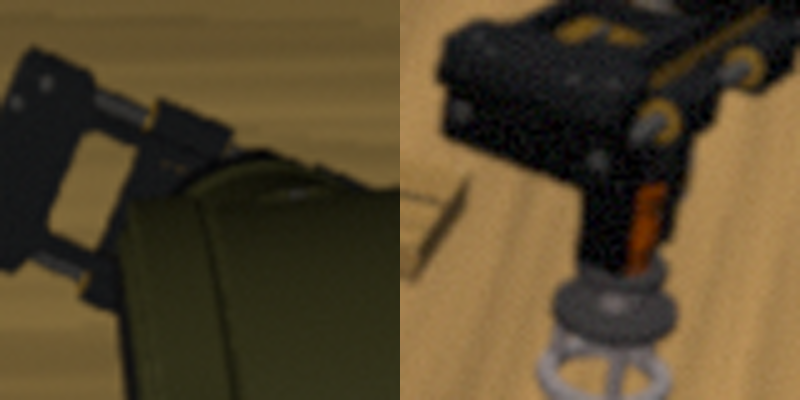

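Call:
carry_out([
  {"fingers":1,"dx":-0.09,"dy":0.4,"dz":0,"rx":0,"ry":0,"rz":0},
  {"fingers":1,"dx":-0.18,"dy":0.8,"dz":0,"rx":0,"ry":0,"rz":0},
  {"fingers":1,"dx":-0.2,"dy":0.9,"dz":0,"rx":0,"ry":0,"rz":0},
  {"fingers":1,"dx":-0.2,"dy":0.9,"dz":0,"rx":0,"ry":0,"rz":0},
  {"fingers":1,"dx":-0.2,"dy":0.9,"dz":0,"rx":0,"ry":0,"rz":0},
  {"fingers":1,"dx":-0.2,"dy":0.9,"dz":0,"rx":0,"ry":0,"rz":0},
  {"fingers":1,"dx":-0.2,"dy":0.9,"dz":0,"rx":0,"ry":0,"rz":0},
  {"fingers":1,"dx":-0.2,"dy":0.9,"dz":0,"rx":0,"ry":0,"rz":0},
  {"fingers":1,"dx":-0.2,"dy":0.9,"dz":0,"rx":0,"ry":0,"rz":0},
  {"fingers":1,"dx":-0.2,"dy":0.9,"dz":0,"rx":0,"ry":0,"rz":0},
  {"fingers":1,"dx":-0.2,"dy":0.5,"dz":0,"rx":0,"ry":0,"rz":0},
  {"fingers":1,"dx":-0.1,"dy":0.32,"dz":0,"rx":0,"ry":0,"rz":0},
])

```text
time_s: 7.18
tool_pos: [0.6051, 0.2229, 0.1352]
tool_rot: [-180.0, -0.1, 156.3]
force: [-0.3, -0.2, -2.6]
grip_width: 0.0228
```

Call:
carry_out([
  {"fingers":1,"dx":0,"dy":0,"dz":0.5,"rx":0,"ry":0,"rz":0},
  {"fingers":1,"dx":0,"dy":0,"dz":0.3,"rx":0,"ry":0,"rz":0},
  {"fingers":1,"dx":0,"dy":0,"dz":0,"rx":0,"ry":0,"rz":0},
  {"fingers":1,"dx":0,"dy":0,"dz":0,"rx":0,"ry":0,"rz":0},
])

```text
time_s: 7.68
tool_pos: [0.605, 0.2207, 0.1127]
tool_rot: [180.0, 0.0, 156.1]
force: [0.2, 0.4, -3.0]
grip_width: 0.0226
```

```bash
python3 look.py c 165 160 200 180
python3 - <<'E'
from h import *
delta((.6015,.2225,.14))
E
```

```text
7.675 [0.605  0.2207 0.1127] [1.7998e+02 1.0000e-02 1.5615e+02] [ 0.22  0.37 -2.96] 0.02258379192585997
tool delta mm [  4.04  -0.16 -26.87] units [ 0.135 -0.005 -0.896]
```

View pics/c.png

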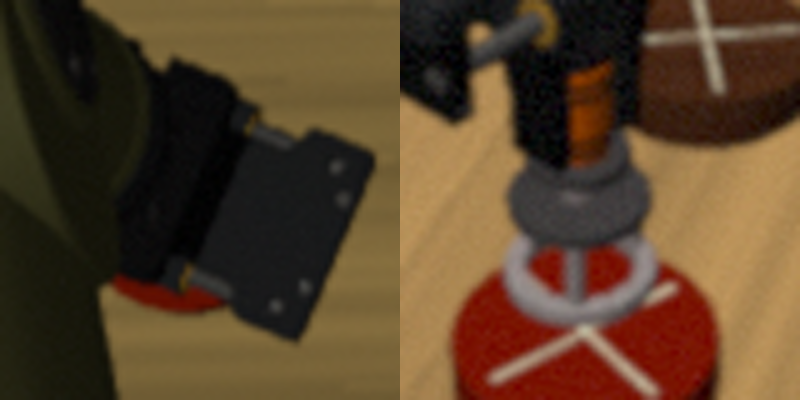

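Call:
carry_out([
  {"fingers":1,"dx":0.13,"dy":0,"dz":0.3,"rx":0,"ry":0,"rz":0},
  {"fingers":1,"dx":0,"dy":0,"dz":0.15,"rx":0,"ry":0,"rz":0},
  {"fingers":1,"dx":0,"dy":0,"dz":0,"rx":0,"ry":0,"rz":0},
  {"fingers":1,"dx":0,"dy":0,"dz":0,"rx":0,"ry":0,"rz":0},
])

```text
time_s: 8.28
tool_pos: [0.6016, 0.2227, 0.099]
tool_rot: [180.0, 0.0, 156.2]
force: [-0.4, 0.9, -3.5]
grip_width: 0.0226
```

```bash
python3 look.py d 165 160 197 190
python3 - <<'E'
from h import *
import cv2
from cell import sensors
p=sensors.get_obs()["tool_pos"]
delta((.6015,.2225,.09))
im=cv2.imread("pics/d_side_raw.png"); k=8;c0,r0=200,195
im=cv2.resize(im[r0:r0+75,c0:c0+75],(600,600),interpolation=cv2.INTER_CUBIC)
clean=im.copy()
def circ(x,y,z,r,col):
    pts=np.array([proj("side",(x+r*np.cos(a),y+r*np.sin(a),z)) for a in np.linspace(0,2*np.pi,60)])
    pts=((pts-[c0,r0]+.5)*k).astype(int); cv2.polylines(im,[pts.reshape(-1,1,2)],True,col,1)
h=p[2]-.065
circ(.6015,.2225,.025,.05,(0,255,0))
circ(.6015,.2225,h,.028,(255,255,0)); circ(.6015,.2225,h+.04,.028,(255,0,255))
print("h",h)
cv2.imwrite("pics/d2.png",im)
E
```

```text
8.275 [0.6016 0.2227 0.099 ] [1.7999e+02 1.0000e-02 1.5618e+02] [-0.44  0.88 -3.5 ] 0.022582222023479325
tool delta mm [ 0.1  -0.26  9.25] units [ 0.003 -0.009  0.308]
h 0.03425375286303131
```

View pics/d2.png

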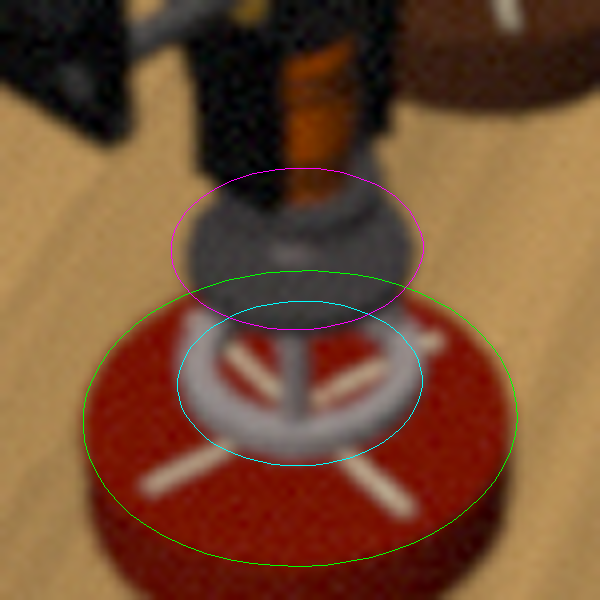

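The cage ring (crop centre near 300,385, spanning 176–425) matches the circle predicted over the mark (177–422), and the red disc matches its outline. Alignment is good, so I'll lower to contact.

Call:
carry_out([
  {"fingers":1,"dx":0,"dy":0,"dz":0.13,"rx":0,"ry":0,"rz":0},
  {"fingers":1,"dx":0,"dy":0,"dz":0.1,"rx":0,"ry":0,"rz":0},
  {"fingers":1,"dx":0,"dy":0,"dz":0.05,"rx":0,"ry":0,"rz":0},
  {"fingers":1,"dx":0,"dy":0,"dz":0,"rx":0,"ry":0,"rz":0},
  {"fingers":1,"dx":0,"dy":0,"dz":0,"rx":0,"ry":0,"rz":0},
])

```text
time_s: 9.0
tool_pos: [0.6015, 0.2227, 0.0907]
tool_rot: [180.0, 0.0, 156.2]
force: [-0.0, 0.2, -3.1]
grip_width: 0.0231
```

```bash
python3 look.py e 165 160 197 190
```

```text
9.0 [0.6015 0.2227 0.0907] [1.7999e+02 1.0000e-02 1.5618e+02] [-0.01  0.23 -3.14] 0.02313492316757766
```

View pics/e.png

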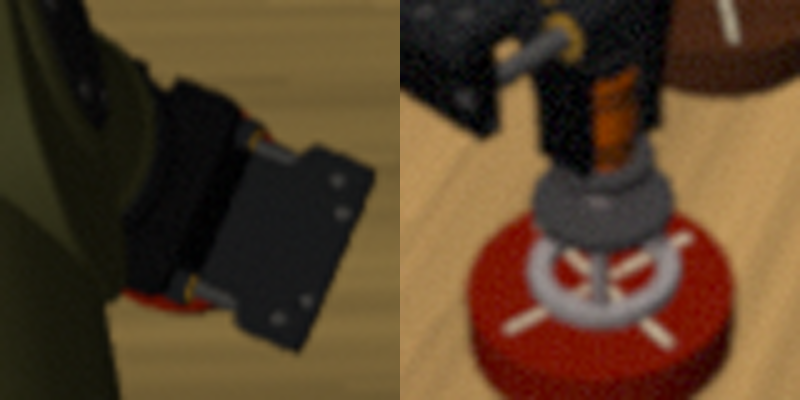

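Call:
carry_out([
  {"fingers":1,"dx":0,"dy":0,"dz":0.04,"rx":0,"ry":0,"rz":0},
  {"fingers":1,"dx":0,"dy":0,"dz":0,"rx":0,"ry":0,"rz":0},
  {"fingers":1,"dx":0,"dy":0,"dz":0,"rx":0,"ry":0,"rz":0},
])

```text
time_s: 9.48
tool_pos: [0.6016, 0.2227, 0.0896]
tool_rot: [180.0, 0.0, 156.2]
force: [0.2, -0.4, -2.7]
grip_width: 0.0231
```

```bash
python3 look.py f 165 160 197 190
python3 - <<'E'
from h import *
k=8
d0=np.load("side0.npz")["color"][:,:,::-1]
def ov(im,c0,r0,x,y,h,fn):
    im=cv2.resize(im[r0:r0+75,c0:c0+50],(400,600),interpolation=cv2.INTER_CUBIC)
    for z,col in((h,(255,255,0)),(h+.005,(0,255,255)),(h+.04,(255,0,255))):
        pts=np.array([proj("side",(x+.028*np.cos(a),y+.028*np.sin(a),z)) for a in np.linspace(0,2*np.pi,60)])
        cv2.polylines(im,[((pts-[c0,r0]+.5)*k).astype(int).reshape(-1,1,2)],True,col,1)
    return im
a=ov(d0,322,150,.4337,-.0057,0,0)
b=ov(cv2.imread("pics/f_side_raw.png"),212,200,.6015,.2225,.025,0)
cv2.imwrite("pics/f2.png",np.hstack([a,b]))
E
```

```text
9.475 [0.6016 0.2227 0.0896] [1.7998e+02 2.0000e-02 1.5618e+02] [ 0.17 -0.36 -2.73] 0.023113834794062354
```

View pics/f2.png

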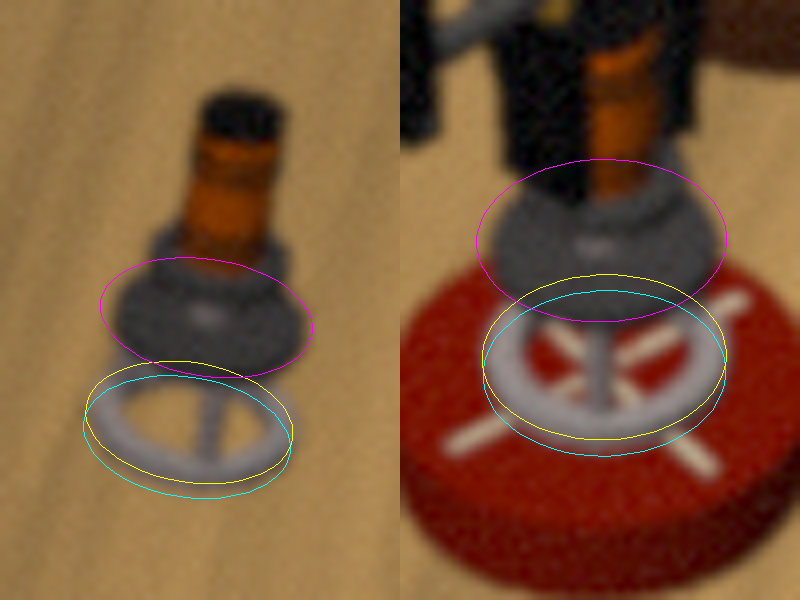

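Call:
carry_out([
  {"fingers":1,"dx":0,"dy":0,"dz":0.04,"rx":0,"ry":0,"rz":0},
  {"fingers":1,"dx":0,"dy":0,"dz":0.04,"rx":0,"ry":0,"rz":0},
  {"fingers":1,"dx":0,"dy":0,"dz":0,"rx":0,"ry":0,"rz":0},
])

```text
time_s: 9.95
tool_pos: [0.6018, 0.2226, 0.0887]
tool_rot: [179.9, 0.0, 156.2]
force: [-2.9, -1.7, 6.5]
grip_width: 0.0234
```

Call:
carry_out([
  {"fingers":1,"dx":0,"dy":0,"dz":0.05,"rx":0,"ry":0,"rz":0},
  {"fingers":1,"dx":0,"dy":0,"dz":0,"rx":0,"ry":0,"rz":0},
])

```text
time_s: 10.2
tool_pos: [0.6019, 0.2226, 0.0875]
tool_rot: [179.9, 0.0, 156.2]
force: [-2.9, -1.6, 8.6]
grip_width: 0.0232
```

Call:
carry_out([
  {"fingers":1,"dx":0,"dy":0,"dz":0.1,"rx":0,"ry":0,"rz":0},
  {"fingers":1,"dx":0,"dy":0,"dz":0,"rx":0,"ry":0,"rz":0},
])

```text
time_s: 10.45
tool_pos: [0.6019, 0.2226, 0.0847]
tool_rot: [179.9, 0.0, 156.2]
force: [-3.4, -3.0, 9.4]
grip_width: 0.0227
```

Call:
carry_out([
  {"fingers":1,"dx":0,"dy":0,"dz":0.07,"rx":0,"ry":0,"rz":0},
  {"fingers":1,"dx":0,"dy":0,"dz":0,"rx":0,"ry":0,"rz":0},
])

```text
time_s: 10.7
tool_pos: [0.6019, 0.2227, 0.0824]
tool_rot: [179.9, 0.0, 156.2]
force: [-3.6, -0.6, 9.1]
grip_width: 0.0231
```

Call:
carry_out([
  {"fingers":1,"dx":0,"dy":0,"dz":0.07,"rx":0,"ry":0,"rz":0},
  {"fingers":1,"dx":0,"dy":0,"dz":0,"rx":0,"ry":0,"rz":0},
])

```text
time_s: 10.95
tool_pos: [0.6019, 0.2226, 0.0799]
tool_rot: [179.9, 0.0, 156.2]
force: [-2.7, -0.8, 5.4]
grip_width: 0.023
```

Call:
carry_out([
  {"fingers":1,"dx":0,"dy":0,"dz":0.07,"rx":0,"ry":0,"rz":0},
  {"fingers":1,"dx":0,"dy":0,"dz":0,"rx":0,"ry":0,"rz":0},
])

```text
time_s: 11.2
tool_pos: [0.6018, 0.2226, 0.0774]
tool_rot: [179.9, 0.0, 156.2]
force: [-1.4, -0.7, 5.0]
grip_width: 0.0228
```

Call:
carry_out([
  {"fingers":1,"dx":0,"dy":0,"dz":0.03,"rx":0,"ry":0,"rz":0},
  {"fingers":1,"dx":0,"dy":0,"dz":0,"rx":0,"ry":0,"rz":0},
])

```text
time_s: 11.45
tool_pos: [0.6019, 0.2226, 0.0774]
tool_rot: [179.9, 0.0, 156.2]
force: [-4.7, -1.4, 9.2]
grip_width: 0.0229
```

Call:
carry_out([
  {"fingers":1,"dx":0,"dy":0,"dz":0.03,"rx":0,"ry":0,"rz":0},
  {"fingers":1,"dx":0,"dy":0,"dz":0,"rx":0,"ry":0,"rz":0},
])

```text
time_s: 11.7
tool_pos: [0.6019, 0.2226, 0.0773]
tool_rot: [179.9, 0.0, 156.2]
force: [-6.2, -2.7, 13.8]
grip_width: 0.0231
```

```bash
python3 look.py g 165 160 197 190
```

```text
11.7 [0.6019 0.2226 0.0773] [1.7992e+02 2.0000e-02 1.5616e+02] [-6.19 -2.65 13.78] 0.023059365009037585
```

View pics/g.png

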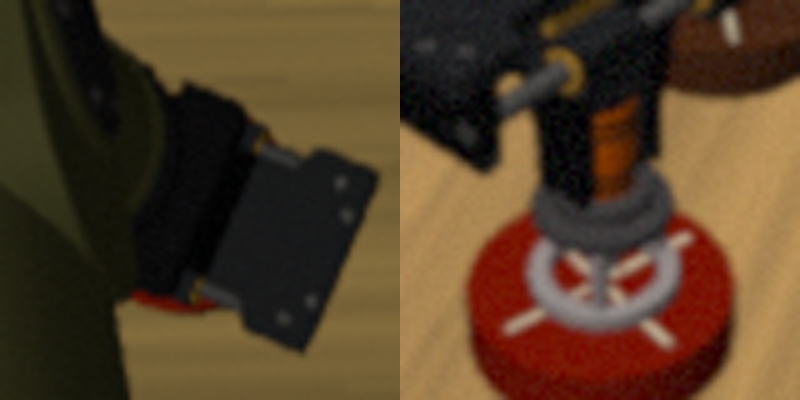

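The hard stop is reached. Force peaked at about 9.4 N, fell to 5 N by 11–12 mm of travel, then rose with no further motion. The picture shows the collar sunk onto the foot. Now I'll let it rise.

Call:
carry_out([
  {"fingers":1,"dx":0,"dy":0,"dz":-0.06,"rx":0,"ry":0,"rz":0},
  {"fingers":1,"dx":0,"dy":0,"dz":-0.07,"rx":0,"ry":0,"rz":0},
  {"fingers":1,"dx":0,"dy":0,"dz":-0.07,"rx":0,"ry":0,"rz":0},
  {"fingers":1,"dx":0,"dy":0,"dz":-0.07,"rx":0,"ry":0,"rz":0},
  {"fingers":1,"dx":0,"dy":0,"dz":-0.07,"rx":0,"ry":0,"rz":0},
  {"fingers":1,"dx":0,"dy":0,"dz":0,"rx":0,"ry":0,"rz":0},
  {"fingers":1,"dx":0,"dy":0,"dz":0,"rx":0,"ry":0,"rz":0},
])

```text
time_s: 12.68
tool_pos: [0.6019, 0.2227, 0.0864]
tool_rot: [179.9, 0.0, 156.2]
force: [-2.6, -2.9, 8.4]
grip_width: 0.0229
```

Call:
carry_out([
  {"fingers":1,"dx":0,"dy":0,"dz":-0.03,"rx":0,"ry":0,"rz":0},
  {"fingers":1,"dx":0,"dy":0,"dz":0,"rx":0,"ry":0,"rz":0},
  {"fingers":1,"dx":0,"dy":0,"dz":0,"rx":0,"ry":0,"rz":0},
])

```text
time_s: 13.05
tool_pos: [0.6018, 0.2226, 0.0872]
tool_rot: [179.9, 0.0, 156.2]
force: [-2.3, -1.7, 9.0]
grip_width: 0.0229
```

Call:
carry_out([
  {"fingers":1,"dx":0,"dy":0,"dz":-0.05,"rx":0,"ry":0,"rz":0},
  {"fingers":1,"dx":0,"dy":0,"dz":0,"rx":0,"ry":0,"rz":0},
  {"fingers":1,"dx":0,"dy":0,"dz":0,"rx":0,"ry":0,"rz":0},
])

```text
time_s: 13.42
tool_pos: [0.6018, 0.2227, 0.0884]
tool_rot: [179.9, 0.0, 156.2]
force: [-2.5, -1.3, 6.9]
grip_width: 0.0231
```

Call:
carry_out([
  {"fingers":1,"dx":0,"dy":0,"dz":-0.02,"rx":0,"ry":0,"rz":0},
  {"fingers":1,"dx":0,"dy":0,"dz":0,"rx":0,"ry":0,"rz":0},
  {"fingers":1,"dx":0,"dy":0,"dz":0,"rx":0,"ry":0,"rz":0},
])

```text
time_s: 13.8
tool_pos: [0.6018, 0.2226, 0.0888]
tool_rot: [180.0, 0.0, 156.2]
force: [-3.0, -1.3, 6.3]
grip_width: 0.0231
```

Call:
carry_out([
  {"fingers":1,"dx":0,"dy":0,"dz":-0.02,"rx":0,"ry":0,"rz":0},
  {"fingers":1,"dx":0,"dy":0,"dz":0,"rx":0,"ry":0,"rz":0},
  {"fingers":1,"dx":0,"dy":0,"dz":0,"rx":0,"ry":0,"rz":0},
])

```text
time_s: 14.18
tool_pos: [0.6018, 0.2226, 0.0892]
tool_rot: [180.0, 0.0, 156.2]
force: [-1.9, -1.5, 5.4]
grip_width: 0.0231
```

Call:
carry_out([
  {"fingers":1,"dx":0,"dy":0,"dz":-0.015,"rx":0,"ry":0,"rz":0},
  {"fingers":1,"dx":0,"dy":0,"dz":0,"rx":0,"ry":0,"rz":0},
  {"fingers":1,"dx":0,"dy":0,"dz":0,"rx":0,"ry":0,"rz":0},
])

```text
time_s: 14.55
tool_pos: [0.6018, 0.2226, 0.0894]
tool_rot: [180.0, 0.0, 156.2]
force: [-2.3, -1.9, 5.4]
grip_width: 0.0228
```

Call:
carry_out([
  {"fingers":1,"dx":0,"dy":0,"dz":-0.015,"rx":0,"ry":0,"rz":0},
  {"fingers":1,"dx":0,"dy":0,"dz":0,"rx":0,"ry":0,"rz":0},
  {"fingers":1,"dx":0,"dy":0,"dz":0,"rx":0,"ry":0,"rz":0},
])

```text
time_s: 14.92
tool_pos: [0.6017, 0.2227, 0.0895]
tool_rot: [180.0, 0.0, 156.2]
force: [-0.3, -1.3, 5.0]
grip_width: 0.0234
```

Travel is back at 0: position barely changes and force is falling. Releasing.

Call:
carry_out([
  {"fingers":1,"dx":0,"dy":0,"dz":-0.01,"rx":0,"ry":0,"rz":0},
  {"fingers":1,"dx":0,"dy":0,"dz":0,"rx":0,"ry":0,"rz":0},
  {"fingers":-1,"dx":0,"dy":0,"dz":0,"rx":0,"ry":0,"rz":0},
  {"fingers":-1,"dx":0,"dy":0,"dz":0,"rx":0,"ry":0,"rz":0},
  {"fingers":-1,"dx":0,"dy":0,"dz":0,"rx":0,"ry":0,"rz":0},
  {"fingers":-1,"dx":0,"dy":0,"dz":0,"rx":0,"ry":0,"rz":0},
  {"fingers":-1,"dx":0,"dy":0,"dz":0,"rx":0,"ry":0,"rz":0},
  {"fingers":-1,"dx":0,"dy":0,"dz":0,"rx":0,"ry":0,"rz":0},
])

```text
time_s: 15.92
tool_pos: [0.6014, 0.2227, 0.0894]
tool_rot: [180.0, 0.0, 156.2]
force: [1.1, -0.2, -0.3]
grip_width: 0.0749
```

```bash
python3 look.py k 165 160 197 190
```

```text
15.925 [0.6014 0.2227 0.0894] [179.99   0.   156.18] [ 1.13 -0.16 -0.33] 0.07489417642759381
```

View pics/k.png

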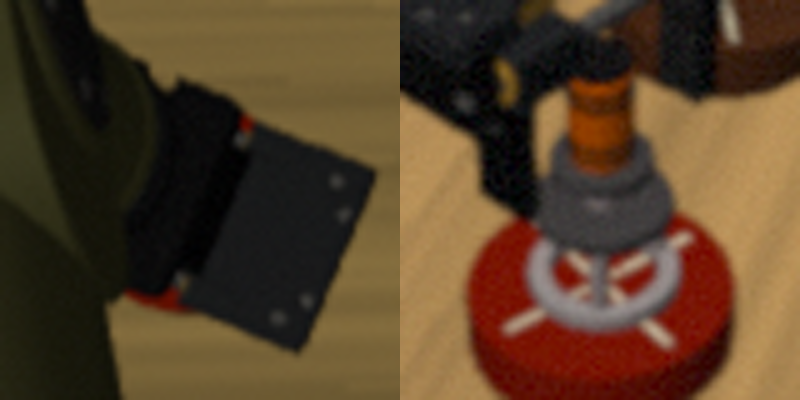

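The punch stands upright with the grip up, and the jaws are open around it. I'll retract straight up, then move aside for a clear top view.

Call:
carry_out([
  {"fingers":-1,"dx":0,"dy":0,"dz":-0.5,"rx":0,"ry":0,"rz":0},
  {"fingers":-1,"dx":0,"dy":0,"dz":-0.8,"rx":0,"ry":0,"rz":0},
  {"fingers":-1,"dx":0,"dy":0,"dz":-0.8,"rx":0,"ry":0,"rz":0},
  {"fingers":-1,"dx":0,"dy":0,"dz":-0.8,"rx":0,"ry":0,"rz":0},
  {"fingers":-1,"dx":0,"dy":0,"dz":-0.8,"rx":0,"ry":0,"rz":0},
  {"fingers":-1,"dx":0,"dy":-0.9,"dz":0,"rx":0,"ry":0,"rz":0},
  {"fingers":-1,"dx":0,"dy":-0.9,"dz":0,"rx":0,"ry":0,"rz":0},
  {"fingers":-1,"dx":0,"dy":-0.9,"dz":0,"rx":0,"ry":0,"rz":0},
  {"fingers":-1,"dx":0,"dy":-0.9,"dz":0,"rx":0,"ry":0,"rz":0},
  {"fingers":-1,"dx":0,"dy":-0.9,"dz":0,"rx":0,"ry":0,"rz":0},
  {"fingers":-1,"dx":0,"dy":-0.9,"dz":0,"rx":0,"ry":0,"rz":0},
  {"fingers":-1,"dx":0,"dy":-0.9,"dz":0,"rx":0,"ry":0,"rz":0},
])

```text
time_s: 17.52
tool_pos: [0.5245, 0.0482, 0.2007]
tool_rot: [180.0, 0.0, 156.2]
force: [-0.2, 0.4, 0.7]
grip_width: 0.0873
```

Call:
carry_out([
  {"fingers":-1,"dx":0,"dy":0,"dz":0,"rx":0,"ry":0,"rz":0},
  {"fingers":-1,"dx":0,"dy":0,"dz":0,"rx":0,"ry":0,"rz":0},
  {"fingers":-1,"dx":0,"dy":0,"dz":0,"rx":0,"ry":0,"rz":0},
])

```text
time_s: 17.9
tool_pos: [0.5252, 0.0508, 0.2003]
tool_rot: [180.0, -0.0, 156.3]
force: [0.7, -1.5, -0.1]
grip_width: 0.0869
```

```bash
python3 look.py m 165 160 197 190
```

```text
17.9 [0.5252 0.0508 0.2003] [179.99  -0.   156.27] [ 0.71 -1.52 -0.08] 0.08685988192132636
```

View pics/m.png

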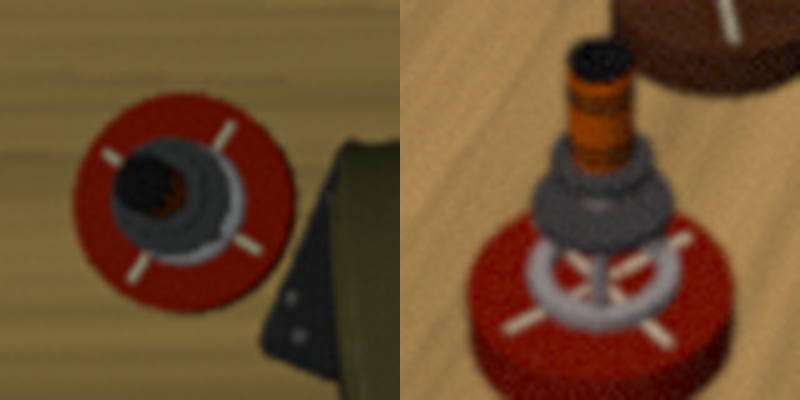

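View pics/m_side_raw.png

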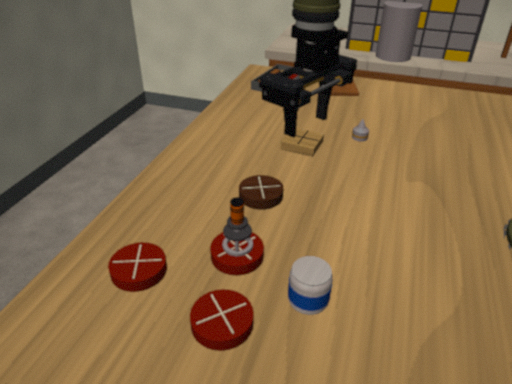

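Run:
```python
from h import *
print("cap",tri((194,196),(237,201.6)),ray("top",(194,196),.129),ray("side",(237,201.6),.129))
print("flange",ray("top",(165+35.0,160+39.9),.05), "disc",ray("top",(165+36.4,160+39.9),.025))
```

```text
cap [0.6013 0.2196 0.1249] [0.601  0.2189 0.129 ] [0.5992 0.2248 0.129 ]
flange [0.5998 0.2204 0.05  ] disc [0.6019 0.2215 0.025 ]
```

Run:
```python
from h import *
for P in((.6015,.2225,.129),(.6015,.2225,.117)): print([ (proj(n,P)-o+.5)*5+[400*(n=="side"),0] for n,o in(("top",[165,160]),("side",[197,190]))])
for n,c,r in(("m",215,190),):
    a=cv2.imread("pics/m_side_raw.png")[r:r+60,c:c+40]; b=cv2.imread("pics/m_top_raw.png")[175:235,183:223]
    cv2.imwrite("pics/m2.png",np.hstack([cv2.resize(x,(400,600),interpolation=cv2.INTER_CUBIC) for x in(a,b)]))
print((proj("side",(.6015,.2225,.129))-[215,190]+.5)*10,(proj("top",(.6015,.2225,.129))-[183,175]+.5)*10)
```

```text
[array([138.55, 181.4 ]), array([598.45,  55.4 ])]
[array([144.15, 184.1 ]), array([599.  ,  83.45])]
[216.9 110.8] [ 97.1 212.8]
```

View pics/m2.png

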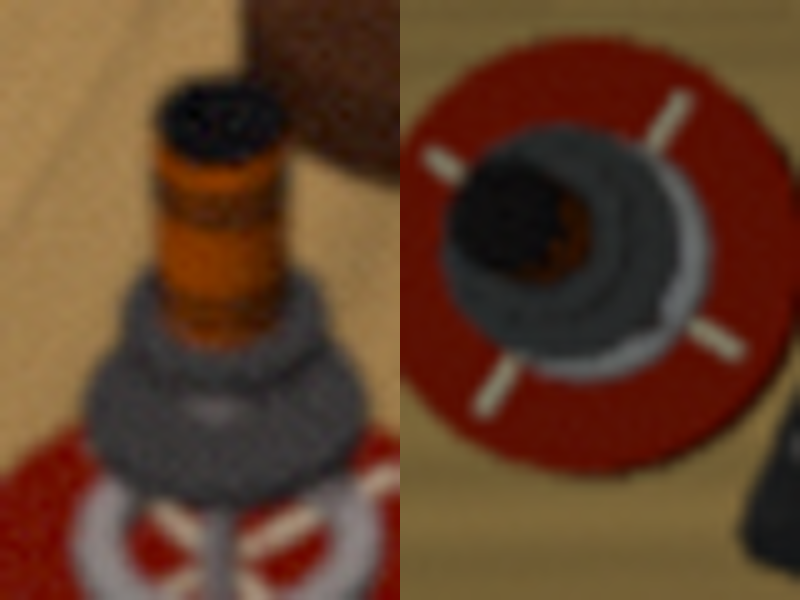

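```bash
python3 -c "
from cell import ticket; print(ticket.sign_off())"
```

```text
the job is handed in; nothing more can be done
None
```

The punch was snapped on the rightmost of the three red blanks and is standing there upright with its grip up. I handed the job in at about 18 s.

- **Placing:** I took the punch by its orange grip and set it down with the tool at (0.6015, 0.2227). I had measured the chalk cross at (0.6015, 0.2225).
- **Snap:** While pushing straight down, the vertical force rose to about 9.4 N and fell to about 5 N. It then rose to 13.8 N with no further travel, which was the hard stop, about 12 mm below first contact. The side picture at that point showed the collar sunk onto the foot. The readings showed no spring load before that push.
- **Release:** I let the grip rise in small steps, opened the fingers and withdrew. The final force readings were near zero, apart from some noise.
- **Final pictures:** The gripper is clear, the bystanders have not moved, and the foot sits on the cross to within about 1–2 mm.
- **Checks that disagreed:** The two cameras put the cap top up to 6 mm apart sideways (y). Triangulation put it about 4 mm too low for a fully raised grip, at 0.125 m instead of 0.129 m. The same measurement was about 2 mm low before I touched the punch. A closer crop put the cap within about 1–1.5 mm of where a fully raised, centred punch should be, so I judged this to be pixel reading and calibration error.

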